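# Send the slide box down the rocker chute

## Task

Take the round metal canister off the back of the pivoting tray and stand it upright on the cork mat, and draw the chute's slide gate out to its stop. Then lay the flat slide box lengthwise on the chute end of the tray, gently, and let go so that its weight alone tips the tray and it slides down through the open gate into the bay, leaving the tray to swing back level; do not shove the other things on the bench aside.

Things in the scene. Friction and masses are not known exactly. Their poses are not given: they have to be found in the camera images.
- station: Fixed white and aluminium station with slippery surfaces; origin on the bench under the tray's axle. Things travel along its -y: pivoting tray, then fixed chute (y -105 to -225 mm, sloping 29 degrees, inside width 90), slide gate at y -220, then the bay. Its -x side faces the robot. Axle cheeks at x +-55 mm, 50 long, 170 high.
- bay (a point): Centre of the floor of the open-topped bay at the chute's foot, 23 mm above the bench: 90 mm wide (station x), 175 mm long (station y -225 to -400 mm), floor falling 10 degrees to the end wall, so the box slides on to that wall by itself; side walls to 80 mm, end wall to 85 mm above the bench.
- tray (a point): Pivoting aluminium tray; this point lies on its upper face above the axle, 171 mm up when level. From its y +120 mm (back end, closed) to -125 (chute end, open); inside width 78 along x, side lips 12 high, 4 thick. A weight under the back brings it level when empty; it yields to under 1 N at the chute end, so it cannot be felt. A load on the back end keeps it from tipping.
- rocker (a joint): Tilt of the tray, rad: 0 level, at rest; grows as the chute end goes down, up to 0.5 at the stop, in line with the chute.
- gate (a joint): How far the slide gate is drawn, m: 0 shut, 0.07 fully out at its end stop; slides along the station's -x, towards the robot, with about 2 N of friction, and stays where left. Unless drawn out, its steel plate blocks the chute.
- gate_grip (a point): On the gate's upright black grip tab, in its middle, level with its top (135 mm above the bench). The tab is 26 mm along the station's x, 14 along its y, 65 tall. Gate shut, it stands 26 mm clear of the chute's side wall on the robot's side; pinch it from above across its 14 mm.
- box: The slide box: closed flat grey plastic box with a dark seam, 110 (its x) x 62 (y) x 40 mm (z), 0.2 to 0.35 kg; origin at the centre of its underside. Lies flat on the bench, told from the other cases by its shape. With its long side along the tray and its centre 50 to 68 mm from the axle towards the chute, it tips the tray.
- can: The objective canister: upright plain metal cylinder 50 mm in diameter and 75 mm tall with grooves near its top, about 0.22 kg; origin at the centre of its underside. Starts standing on the back end of the tray.
- mat: Square cork mat fixed to the bench, 130 x 130 x 3 mm; origin at the centre of its underside.
- case: Bystander: square grey case 76 x 76 x 45 mm with a dark seam (rim 78 mm); origin at the centre of its underside.
- mailer: Bystander: long slim grey slide case 150 (x) x 38 (y) x 26 mm with a dark clasp; origin at the centre of its underside.
- dish: Bystander: shallow glass dish 90 mm in diameter, 18 mm high; origin under its centre.
- jar: Bystander: white jar 60 mm in diameter, 75 mm high; origin under its centre.
- washbottle: Bystander: white bottle 64 mm in diameter, 170 mm high; origin under its centre.
- amber: Bystander: amber glass bottle 56 mm in diameter, 120 mm high; origin under its centre.
- brush: Bystander: brush 180 mm long lying along its x axis; origin at the middle of its underside.

How it is judged:
On the way, in this order (a step that is already met when the one before it is completed fails the run):
1. the canister stands released and upright on the mat and the gate is drawn fully out (in either order), with the tray level and the slide box not yet on it (x of can in the frame of mat between -0.065 and 0.065 m and y of can in the frame of mat between -0.065 and 0.065 m and height (world z) of can below 0.008 m and angle between can's own z axis and vertical below 0.1 rad and contact force between the fingers and can below 0.01 N and value of joint gate above 0.064 m and value of joint rocker below 0.05 rad and contact force between rocker and box below 0.01 N), for 0.1 s.
2. the released slide box tips the tray by its own weight, the gripper touching neither (value of joint rocker above 0.3 rad and contact force between rocker and box above 0.03 N and contact force between the fingers and box below 0.01 N and contact force between each of the arm, the fingers and rocker below 0.01 N).
At the end, for the whole second after the job is handed in: The slide box lies still in the bay, its centre over 305 mm from the axle along the station's -y; tray level within 0.05 rad; gate at least 64 of 70 mm out; canister released, upright within 0.1 rad, its centre over the mat (y of box in the frame of station between -0.4 and -0.305 m and x of box in the frame of station between -0.05 and 0.05 m and height (world z) of box below 0.06 m and linear speed of box below 0.02 m/s and value of joint rocker below 0.05 rad and value of joint gate above 0.064 m and x of can in the frame of mat between -0.065 and 0.065 m and y of can in the frame of mat between -0.065 and 0.065 m and height (world z) of can below 0.008 m and angle between can's own z axis and vertical below 0.1 rad and contact force between the fingers and can below 0.01 N); the robot touches nothing.
It fails at once if a bystander is shoved aside (moved more than 30 mm) (distance of any of case, mailer, dish, jar, washbottle, amber, brush from where it was at the start of the episode above 0.03 m).
It fails at once if the slide box is dropped or thrown onto the tray from a height (let go, still more than about 20 mm above the level tray, and falling faster than 0.5 m/s) (contact force between the fingers and box below 0.01 N and height (world z) of box above 0.19 m and linear speed of box above 0.5 m/s).
It fails at once if the canister is dropped or knocked off (moving faster than 0.6 m/s while not held) (contact force between the fingers and can below 0.01 N and linear speed of can above 0.6 m/s).
It also fails if it takes over 72 s, if anything falls off the work surface, if the arm or the gripper's body presses on something with over 40 N, if the wrist force passes 120 N, or if a joint passes its speed limit or range.

## Robot

A 7-joint arm with a two-finger parallel gripper is mounted at the origin on the work surface. World frame = base frame: x ahead of the robot, y to its left, z up, the work surface at z = 0. Lengths are in m, angles in rad, forces in N, time in s.
With the tool pointing down it reaches from about 0.425 to 0.925 m from the base axis. Payload 6.8 kg.
Tool frame: the origin (TCP) lies at the very end of the fingers, on their centre line; the grasp point (between the pads) lies 19 mm behind it; z points along the fingers, y is the line along which they close (so a half turn about z gives the same grasp; the last joint's range is limited). The gripper opens to 85 mm and grips with 20 to 120 N. Pads are 22 mm wide; open, the fingers measure 114 mm over their backs; the gripper's body (76 mm by 85 mm) begins 54 mm behind the grasp point. The pads swing forward as they close: fully open they stand 13 mm farther back than shut.
Start: joints at [1.035, 0.477, 0.022, 1.555, -0.011, 1.109, -0.083], TCP at [0.28, -0.614, 0.231] pointing down, gripper open.
Joint ranges: [-2.96, 2.96], [-0.34, 2.1], [-1.41, 1.46], [0.24, 2.44], [-1.37, 4.51], [0.17, 1.92], [-2.96, 2.96]. Speed limits (rad/s): [2.39, 2.39, 3.14, 3.14, 3.14, 3.14, 3.14].

## Interface

Orientations are given as a unit quaternion [w, x, y, z].
In Python, from station import bot gives the robot as it stands.
- The arm moves only by the tool jog_arm, called after "Request:" as name(argument=value, ...), one argument or row to a line, values as JSON. Schema: {"type":"object","properties":{"steps":{"type":"array","items":{"type":"array","items":{"type":"number"},"minItems":5,"maxItems":5},"minItems":1,"maxItems":20},"grip_force":{"type":"number"},"only":{"type":"string"},"quiet":{"type":"boolean"},"lines":{"type":"string"}},"required":["steps"],"additionalProperties":false}. steps is a list of rows, 1 to 20 of them, each of 5 numbers: dx, dy, dz in shares of the most that a row can go, 1 being 50 mm, then a turn about the tool's z in units of 0.2 rad, then the opening from 0.0 (shut) to 1.0 (fully open); each row shifts and turns the commanded pose from where the row before left it, along the tool's axes as they then stand; what a row does not reach is not made up. A row lasts 1/10 s, in which the tool goes at most 0.05 m and 0.15 rad, less where a joint would pass 70% of its speed; a pose out of reach is approached as far as the arm can. The fingers move at their own pace and stop on an object; grip_force is the grip in N (left out, the last holds). Time passes only in rows, so rows that do not move let the fingers close. The tool returns the time, the measured TCP pose, the force, the opening and the grip force at its end. only (a regular expression) keeps the lines of the reply that match it, lines (a string "A,B") keeps lines A to B, and quiet returns only ok. Input that does not fit is refused with a message, and nothing moves.
- bot.get_obs(): the state, without advancing time (a new reading comes with each control period).
- bot.read_camera(name): name is "scene" or "top" or "wrist"; returns the picture (400x640x3 uint8, blue, green, red); there is no depth.
- bot.camera_info(name): a dict with "vertical_fov" (degrees; the focal length in pixels is half the picture's height over the tangent of half this angle, whatever the lens; pixels are square), "cx", "cy" (the principal point, pixels), "view" (4x4, takes a point from world to camera coordinates); the wrist camera has in their place "hand_eye" (4x4, takes a point from camera to tool coordinates, whose origin is the TCP and whose axes are the flange's). Camera axes: x right, y up, looking along -z (the intrinsics and any distortion apply to the point x, -y, -z); pixel columns grow to the right and rows downward; lengths in m; the calibration is good to about 2 mm. A picture is of the moment at which its call begins: read the wrist's pose just before it. camera_info takes no time and is no camera call.
- bot.hand_in(): hands the job in; it is judged then, once.
The state is a dict: "t": time; "q": joint angles; "joint_vel": joint speeds; "joint_torque": joint torques, N m; "eef_pos": TCP position; "tool_rot": TCP orientation; "contact_force": force on the tool from outside, world axes, zero at the start; "torque": the same for the moment, N m; "gripper_width": opening from 0.0 (shut) to 1.0 (fully open); "grasp_force": force on a finger pad.
Only numpy, scipy, OpenCV 4.12 (cv2) and the standard library are available. Lean on these libraries where they do the work, as an engineer would, in place of code of your own. Each camera call takes 0.05 s, during which the arm holds its last target. There are 200 camera calls.

## Working session

There is one attempt and no reset: what is moved stays moved. The work goes in short steps, Python scripts to look and compute and a tool call to move; the robot and the scene stay as the last step left them, time stands still between calls to the robot, and variables do not carry over. Pictures are saved under pics/ and viewed, at most 10 in all, crops included, and the job is handed in when it is done.

```bash
ls; mkdir -p pics; python3 - <<'E'
from station import bot
import cv2,json
for n in ("scene","top"):
    im=bot.read_camera(n); cv2.imwrite(f"pics/{n}0.png",im)
    i=bot.camera_info(n); print(n,i)
print(bot.camera_info("wrist")); o=bot.get_obs(); print(o["t"],o["eef_pos"],o["tool_rot"])
E
```

```text
pics
station.py
scene {'vertical_fov': 47.29719005662748, 'cx': 325.74765689561394, 'cy': 195.5950707565973, 'view': array([[ 5.57329233e-01,  8.30290717e-01,  1.20448685e-03,
        -2.71854144e-01],
       [-5.12361422e-01,  3.42778243e-01,  7.87393707e-01,
         1.84461832e-01],
       [ 6.53352814e-01, -4.39454664e-01,  6.16449268e-01,
        -2.01824715e+00],
       [ 0.00000000e+00,  0.00000000e+00,  0.00000000e+00,
         1.00000000e+00]])}
top {'vertical_fov': 49.497849185174246, 'cx': 319.82104167825736, 'cy': 204.04202592930508, 'view': array([[-0.02263793, -0.99962684, -0.01528722, -0.02000191],
       [ 0.99660949, -0.02377418,  0.0787675 , -0.56739545],
       [-0.07910155, -0.01345226,  0.99677579, -1.46443075],
       [ 0.        ,  0.        ,  0.        ,  1.        ]])}
{'vertical_fov': 69.86461969159632, 'cx': 320.8310081852328, 'cy': 199.98570192170294, 'hand_eye': array([[ 1.45488953e-03,  9.59343170e-01,  2.82238489e-01,
         7.16730671e-02],
       [ 9.99998587e-01, -1.63334876e-03,  3.97020641e-04,
         2.37825215e-05],
       [ 8.41872927e-04,  2.82237512e-01, -9.59344192e-01,
        -1.43071786e-01],
       [ 0.00000000e+00,  0.00000000e+00,  0.00000000e+00,
         1.00000000e+00]])}
0.1 [ 0.27979644 -0.61367257  0.23040681] [-8.21212174e-04  9.77212044e-01  2.12263739e-01 -2.29215900e-04]
```

View pics/scene0.png

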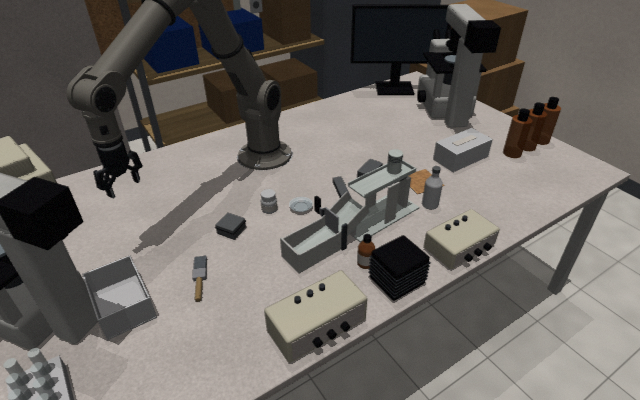

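View pics/top0.png

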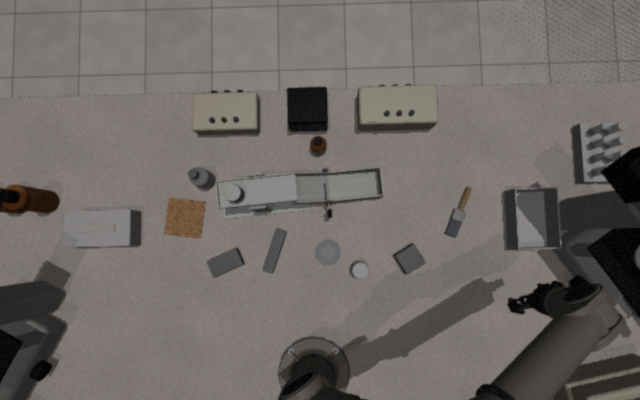

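The scene shows the tray, chute and bay in the middle. In the top view the mat is at (185,217), the canister at (234,193), the gate tab near (329,214), the box near (225,262) and the case at (409,258). I'll enlarge both.

```bash
cat > h.py <<'E'
import numpy as np, cv2
from scipy.spatial.transform import Rotation as R
from station import bot
def K(i,h=400):
    return h/2/np.tan(np.radians(i["vertical_fov"])/2)
def cam(n, o=None):
    """focal, cx, cy, camera->world 4x4"""
    i=bot.camera_info(n)
    if n=="wrist":
        T=np.eye(4); w,x,y,z=o["tool_rot"]; T[:3,:3]=R.from_quat([x,y,z,w]).as_matrix(); T[:3,3]=o["eef_pos"]
        M=T@i["hand_eye"]
    else: M=np.linalg.inv(i["view"])
    return K(i),i["cx"],i["cy"],M
def ray(c,u,v):
    f,cx,cy,M=c; d=M[:3,:3]@np.array([(u-cx)/f,-(v-cy)/f,-1]); return M[:3,3],d/np.linalg.norm(d)
def onz(c,u,v,z):
    p,d=ray(c,u,v); return p+d*(z-p[2])/d[2]
def proj(c,P):
    f,cx,cy,M=c; q=np.linalg.inv(M)@np.append(P,1); return np.array([cx+f*q[0]/-q[2],cy-f*q[1]/-q[2]])
def tri(a,b):
    (p,d),(q,e)=a,b; s=np.linalg.lstsq(np.c_[d,-e],q-p,rcond=None)[0]; A=p+s[0]*d;B=q+s[1]*e
    return (A+B)/2,np.linalg.norm(A-B)
E
python3 - <<'E'
import cv2
a=cv2.imread("pics/top0.png")[155:285,160:430]; cv2.imwrite("pics/topc.png",cv2.resize(a,None,fx=2.96,fy=2.96,interpolation=cv2.INTER_CUBIC))
a=cv2.imread("pics/scene0.png")[145:280,205:465]; cv2.imwrite("pics/scenec.png",cv2.resize(a,None,fx=3,fy=3,interpolation=cv2.INTER_CUBIC))
E
```

```text
(no output)
```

View pics/topc.png

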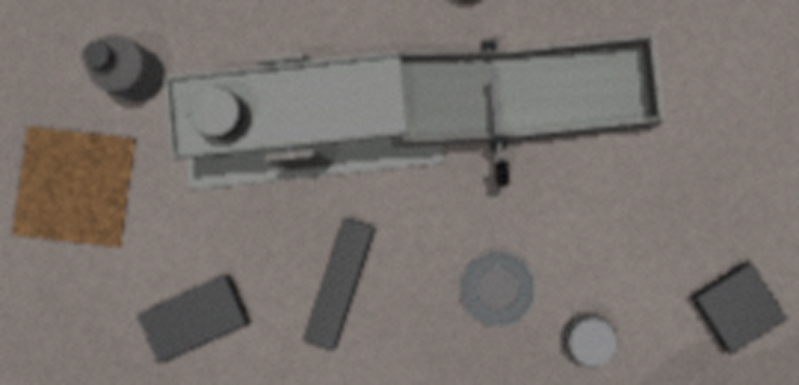

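View pics/scenec.png

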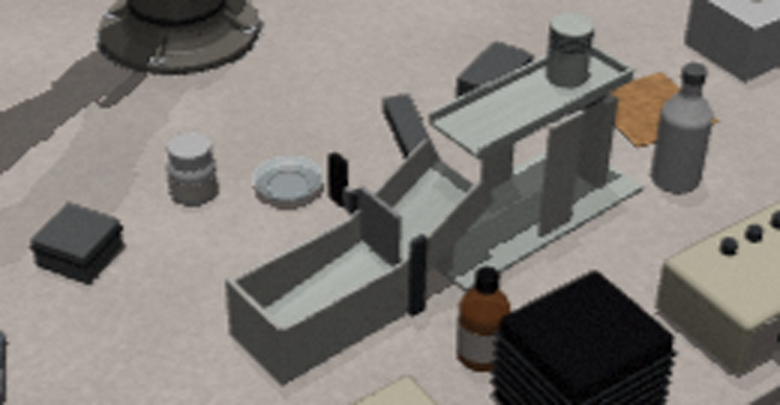

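The top crop shows the mat corners (28,127),(135,137),(121,246),(13,235). The tray spans (169,78)–(407,136), the canister top is at (216,112), the tab top is near (503,172) and the box's top face is around (190,318). In the scene crop the canister top is at (571,27) and the tab top at (336,157).

```bash
python3 - <<'E'
from h import *
np.set_printoptions(precision=4,suppress=True)
T=cam("top");S=cam("scene")
tp=lambda x,y:(160+(x+.5)/2.96-.5,155+(y+.5)/2.96-.5)
sp=lambda x,y:(205+(x+.5)/3-.5,145+(y+.5)/3-.5)
print("campos",T[3][:3,3],S[3][:3,3])
for n,a,b in [("can top",(218,112),(571,27)),("tab top",(503,166),(336,156)),("tray back far",(169,78),(632,72)),("tray chute near",(407,136),(432,120)),
  ("tray chute far",(401,55),(503,148)),("bay end far top",(649,40),(284,327)),("bay end near top",(659,122),(229,282))]:
    p,e=tri(ray(T,*tp(*a)),ray(S,*sp(*b))); print(n,p,"gap",e)
for z,n,L in [(.003,"mat",[(28,127),(135,137),(121,246),(13,235)]),(.04,"box",[(138,318),(228,275),(248,321),(161,362)]),(.183,"tray",[(169,78),(177,158),(407,136),(401,55)])]:
    P=np.array([onz(T,*tp(*q),z)[:2] for q in L]); print(n,P.round(3).tolist(),"c",P.mean(0),np.linalg.norm(P-np.roll(P,-1,0),axis=1))
# masks top
im=cv2.imread("pics/top0.png").astype(int); hsv=cv2.cvtColor(im.astype(np.uint8),cv2.COLOR_BGR2HSV)
roi=np.zeros((400,640),np.uint8); roi[190:245,160:212]=1
m=((hsv[...,1]>100)&(roi>0)).astype(np.uint8); c=max(cv2.findContours(m,0,2)[0],key=cv2.contourArea); r=cv2.minAreaRect(c);print("mat",r,onz(T,*r[0],.003))
roi[:]=0; roi[243:282,200:250]=1
g=im.sum(2)/3; print(g[215:290:8,190],g[262,205:248:3])
E
```

```text
campos [ 0.4492 -0.0532  1.5041] [ 1.5647 -0.7244  1.0992]
can top [0.5903 0.2184 0.2389] gap 0.002103708357882399
tab top [ 0.5347 -0.0667  0.1381] gap 0.003685017235306677
tray back far [0.6342 0.2828 0.1763] gap 0.002004215217668255
tray chute near [0.5689 0.0367 0.1671] gap 0.0047296771788746615
tray chute far [0.6601 0.0507 0.178 ] gap 0.02917495966238929
bay end far top [ 0.6782 -0.2303  0.0769] gap 0.005020220042908916
bay end near top [ 0.5849 -0.2408  0.0733] gap 0.0004425611925133575
mat [[0.604, 0.493], [0.589, 0.366], [0.461, 0.383], [0.477, 0.51]] c [0.5325 0.438 ] [0.1276 0.1288 0.1281 0.128 ]
box [[0.379, 0.353], [0.425, 0.25], [0.373, 0.228], [0.329, 0.327]] c [0.3762 0.2892] [0.1129 0.057  0.1085 0.0564]
tray [[0.633, 0.28], [0.549, 0.272], [0.566, 0.034], [0.651, 0.038]] c [0.5997 0.1562] [0.084  0.2392 0.0847 0.2426]
mat ((184.5699920654297, 217.50997924804688), (35.77960205078125, 36.48670959472656), 8.13010311126709) [0.5325 0.4386 0.003 ]
[ 85.      87.3333  84.     125.     124.6667 118.3333 121.     119.3333
 117.6667 116.    ] [120.6667  74.3333  76.      75.6667  78.3333  74.3333  79.3333  77.6667
  77.6667  80.      77.6667  79.6667  71.      84.6667 119.6667]
```

Heights agree with the text: canister top 0.239 (0.246 expected), tab 0.138 (0.135), tray about 0.176. The axle is at about (0.600, 0.158) and the station yaw about 0.074. I'll go over the gate tab first, turned so that tool x lies along station x.

Careful with the scale: shifts go in shares of 50 mm and turns go in units of 0.2 rad. That gives: -0.0405 m is -0.81, 0.0224 m is 0.448, 0.15 rad is 0.75.

Request:
jog_arm(
  steps=[
    [0, 0, 0, 0.75, 1],
    [0, 0, 0, 0.75, 1],
    [0, 0, 0, 0.27, 1],
    [0.448, -0.81, -0.06, 0, 0.6],
    [0.448, -0.81, -0.06, 0, 0.6],
    [0.448, -0.81, -0.06, 0, 0.6],
    [0.448, -0.81, -0.06, 0, 0.6],
    [0.448, -0.81, -0.06, 0, 0.6],
    [0.448, -0.81, -0.06, 0, 0.6],
    [0.448, -0.81, -0.06, 0, 0.6],
    [0.448, -0.81, -0.06, 0, 0.6],
    [0.448, -0.81, -0.06, 0, 0.6],
    [0.448, -0.81, -0.06, 0, 0.6],
    [0.448, -0.81, -0.06, 0, 0.6],
    [0.448, -0.81, -0.06, 0, 0.6],
    [0.448, -0.81, -0.06, 0, 0.6],
    [0, 0, 0, 0, 0.6],
    [0, 0, 0, 0, 0.6],
  ],
  grip_force=30,
)

```text
t: 1.9
eef_pos: [0.5316, -0.0666, 0.2699]
tool_rot: [-0.0, 0.999, 0.038, -0.0]
contact_force: [-0.6, -0.7, -0.8]
gripper_width: 0.6
grasp_force: 0.0
```

```bash
python3 - <<'E'
from h import *
o=bot.get_obs(); im=bot.read_camera("wrist"); cv2.imwrite("pics/w1.png",im)
C=cam("wrist",o); print(o["t"],o["eef_pos"],o["tool_rot"]); print(proj(C,[.5347,-.0667,.135]),C[3][:3,3])
E
```

```text
1.9 [ 0.53163213 -0.06656381  0.26990948] [-2.27984356e-05  9.99266239e-01  3.82991065e-02 -4.01625638e-04]
[321.27870346 187.17694047] [ 0.60321789 -0.06109466  0.41292378]
```

View pics/w1.png

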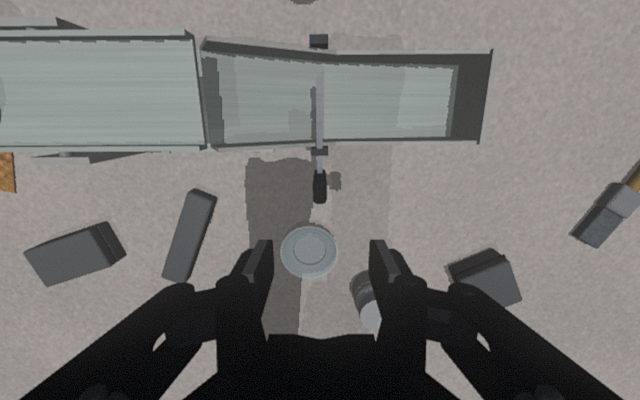

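The wrist view shows the tab as the dark blob at (320,187), rows 170–203, where it was predicted. The tray and chute edges run almost horizontally, so the yaw is right. The dish is at (308,251) and the jar at (370,305), both below the pull path.

```bash
python3 - <<'E'
from h import *
np.set_printoptions(precision=4,suppress=True)
o=bot.get_obs();C=cam("wrist",o);im=cv2.imread("pics/w1.png");g=im.max(2)
m=(g[160:212,305:335]<40); ys,xs=np.nonzero(m); print(ys.min()+160,ys.max()+160)
for r in range(160,208,3): c=np.nonzero(m[r-160])[0]; print(r,c+305 if len(c)==0 else (c.min()+305,c.max()+305))
T=cam("top"); print("two-view tab", tri(ray(C,320,190),ray(T,160+503/2.96,155+166/2.96)))
v=ys.max()+160.5
print("near edge",onz(C,320,v,.135),"tcp proj",proj(C,o["eef_pos"]))
P=[onz(C,u,v,.183)[:2] for u,v in[(0,150),(205,148),(193,32)]]; print(P)
E
```

```text
171 201
160 []
163 []
166 []
169 []
172 (np.int64(324), np.int64(324))
175 (np.int64(316), np.int64(319))
178 []
181 []
184 []
187 []
190 []
193 []
196 []
199 (np.int64(324), np.int64(324))
202 []
205 []
two-view tab (array([ 0.5341, -0.0666,  0.1462]), np.float64(0.0011093930947101798))
near edge [ 0.5192 -0.0682  0.135 ] tcp proj [320.7831 251.5191]
[array([0.5572, 0.1899]), array([0.571 , 0.0271]), array([0.6527, 0.0324])]
```

To row units: 0.034 m is 0.68.

Request:
jog_arm(
  steps=[
    [0, 0, 0.68, 0, 0.6],
    [0, 0, 0.68, 0, 0.6],
    [0, 0, 0.68, 0, 0.6],
    [0, 0, 0.68, 0, 0.6],
    [0, 0, 0.68, 0, 0.6],
    [0, 0, 0, 0, 0.6],
    [0, 0, 0, 0, 0],
    [0, 0, 0, 0, 0],
    [0, 0, 0, 0, 0],
    [0, 0, 0, 0, 0],
    [0, 0, 0, 0, 0],
  ],
  grip_force=30,
)

```text
t: 3.05
eef_pos: [0.5328, -0.065, 0.1024]
tool_rot: [-0.001, 0.999, 0.038, 0.002]
contact_force: [-1.0, 6.7, 2.1]
gripper_width: 0.158
grasp_force: 32.9
```

Request:
jog_arm(
  steps=[
    [-0.24, 0, 0, 0, 0],
    [-0.24, 0, 0, 0, 0],
    [-0.24, 0, 0, 0, 0],
    [-0.24, 0, 0, 0, 0],
    [-0.24, 0, 0, 0, 0],
    [-0.16, 0, 0, 0, 0],
    [-0.08, 0, 0, 0, 0],
    [0, 0, 0, 0, 0],
    [0, 0, 0, 0, 0],
  ],
)

```text
t: 3.95
eef_pos: [0.4652, -0.0706, 0.1026]
tool_rot: [-0.001, 0.999, 0.038, 0.006]
contact_force: [10.2, 6.0, -11.0]
gripper_width: 0.159
grasp_force: 31.2
```

Request:
jog_arm(
  steps=[
    [-0.06, 0, 0, 0, 0],
    [0, 0, 0, 0, 0],
    [0, 0, 0, 0, 0],
  ],
)

```text
t: 4.25
eef_pos: [0.4651, -0.0706, 0.1029]
tool_rot: [-0.001, 0.999, 0.039, 0.008]
contact_force: [19.4, 7.0, -20.4]
gripper_width: 0.16
grasp_force: 30.3
```

Request:
jog_arm(
  steps=[
    [0.08, 0, 0, 0, 0],
    [0, 0, 0, 0, 0.5],
    [0, 0, 0, 0, 0.6],
    [0, 0, 0, 0, 0.6],
    [0, 0, -0.6, 0, 0.6],
    [0, 0, -0.9, 0, 0.6],
    [0, 0, -0.9, 0, 0.6],
    [0, 0, -0.9, 0, 0.6],
    [0, 0, 0, 0, 0.6],
  ],
)

```text
t: 5.15
eef_pos: [0.4641, -0.0735, 0.2716]
tool_rot: [0.001, 0.999, 0.036, 0.006]
contact_force: [0.5, -0.2, 0.4]
gripper_width: 0.602
grasp_force: 0.0
```

```bash
python3 - <<'E'
from h import *
o=bot.get_obs(); im=bot.read_camera("wrist"); cv2.imwrite("pics/w2.png",im); cv2.imwrite("pics/t2.png",bot.read_camera("top"))
print(o["eef_pos"],o["contact_force"])
C=cam("wrist",o)
for x in (.4574,.4614,.4654): print(proj(C,[x+.013*-.997,-.0718,.135]),proj(C,[x,-.0718,.135]))
g=im.max(2)
p=proj(C,[.4614,-.0718,.135]).astype(int); print(g[p[1]-30:p[1]+45:2,p[0]])
E
```

```text
[ 0.46409163 -0.07346303  0.2716152 ] [ 0.54731841 -0.15612402  0.43001307]
[317.55440393 209.69750241] [318.46077194 197.56313288]
[317.8318105  205.98360934] [318.7449285  193.75887164]
[318.11127436 202.24217362] [319.03121803 189.92605447]
[137 138 136 128 129 113  44  45  46  46  48  50  45  46  48  49  48  48
  44  45  46 128 137 134 140 137 140 136 140 123 122 138 137 133 131 137
 146 160]
```

The gate is against its stop: the tab edge moved about 69 mm and the force rose with no further motion. On to the canister.

Request:
jog_arm(
  steps=[
    [0, 0, -0.6, 0, 1],
    [0.368, -0.702, -0.1, 0, 1],
    [0.368, -0.702, -0.1, 0, 1],
    [0.368, -0.702, -0.1, 0, 1],
    [0.368, -0.702, -0.1, 0, 1],
    [0.368, -0.702, -0.1, 0, 1],
    [0.368, -0.702, -0.1, 0, 1],
    [0.368, -0.702, -0.1, 0, 1],
    [0.368, -0.702, -0.1, 0, 1],
    [0, 0, 0, 0, 1],
    [0, 0, 0, 0, 1],
  ],
)

```text
t: 6.35
eef_pos: [0.5861, 0.2184, 0.3328]
tool_rot: [0.001, 0.999, 0.038, -0.002]
contact_force: [0.2, -0.0, -0.3]
gripper_width: 0.999
grasp_force: 0.0
```

```bash
python3 - <<'E'
from h import *
o=bot.get_obs(); im=bot.read_camera("wrist"); cv2.imwrite("pics/w3.png",im)
C=cam("wrist",o); print(o["eef_pos"],o["tool_rot"],proj(C,[.5903,.2184,.246]),C[3][:3,3])
E
```

```text
[0.58613581 0.21835393 0.33280601] [ 6.13540465e-04  9.99284127e-01  3.77788841e-02 -1.90062412e-03] [321.08200305 199.41094835] [0.65814748 0.223946   0.47560114]
```

View pics/w3.png

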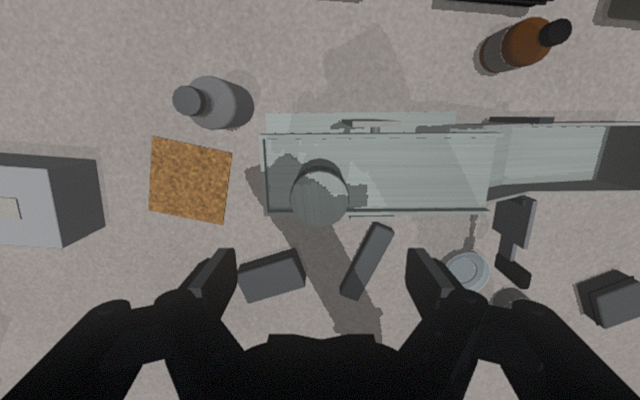

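The canister's top disc is at about (319,197), 57 px across, next to the predicted (321,199). The drawn gate plate and tab show at (515,205)–(515,270), and the mat at (190,180).

```bash
python3 - <<'E'
from h import *
np.set_printoptions(precision=4,suppress=True)
o=bot.get_obs();C=cam("wrist",o);T=cam("top");im=cv2.imread("pics/w3.png")
g=cv2.resize(cv2.cvtColor(im,6)[150:240,275:365],None,fx=4,fy=4,interpolation=cv2.INTER_CUBIC)
h=cv2.HoughCircles(g,cv2.HOUGH_GRADIENT,1,400,param1=60,param2=15,minRadius=100,maxRadius=132)
x,y,r=h[0][0]; u,v=275+x/4-.4,150+y/4-.4; print("circle",u,v,r/4)
t=cv2.resize(cv2.cvtColor(cv2.imread("pics/top0.png"),6)[178:208,218:252],None,fx=8,fy=8,interpolation=cv2.INTER_CUBIC)
h=cv2.HoughCircles(t,cv2.HOUGH_GRADIENT,1,400,param1=40,param2=10,minRadius=60,maxRadius=85)
X,Y,r=h[0][0]; U,V=218+X/8-.4,178+Y/8-.4; print("top",U,V,r/8)
print("can",tri(ray(C,u,v),ray(T,U,V)),onz(C,u,v,.246),onz(T,U,V,.246))
hsv=cv2.cvtColor(im,cv2.COLOR_BGR2HSV); m=(hsv[...,1]>110).astype(np.uint8); m[:, 260:]=0
c=max(cv2.findContours(m,0,2)[0],key=cv2.contourArea); b=cv2.minAreaRect(c); print("mat",b,onz(C,*b[0],.003))
E
```

```text
circle 318.725 199.725 28.7
top 235.1625 194.1625 8.9875
can (array([0.5851, 0.2167, 0.2257]), np.float64(0.0042462251095078275)) [0.59   0.2189 0.246 ] [0.5839 0.2106 0.246 ]
mat ((187.19232177734375, 180.03846740722656), (85.1144027709961, 72.56297302246094), 11.309932708740234) [0.5359 0.439  0.003 ]
```

Request:
jog_arm(
  steps=[
    [0.08, -0.01, 0.6, 0, 1],
    [0, 0, 0.6, 0, 1],
    [0, 0, 0.6, 0, 1],
    [0, 0, 0.4, 0, 1],
    [0, 0, 0.36, 0, 1],
    [0, 0, 0, 0, 1],
    [0, 0, 0, 0, 0],
    [0, 0, 0, 0, 0],
    [0, 0, 0, 0, 0],
    [0, 0, 0, 0, 0],
  ],
  grip_force=30,
)

```text
t: 7.4
eef_pos: [0.5917, 0.2188, 0.2089]
tool_rot: [-0.0, 0.999, 0.037, 0.001]
contact_force: [-0.1, -0.6, 5.7]
gripper_width: 0.578
grasp_force: 31.5
```

Request:
jog_arm(
  steps=[
    [0, 0, -0.2, 0, 0],
    [0, 0, -0.6, 0, 0],
    [0, 0, -0.6, 0, 0],
    [0, 0, 0, 0, 0],
  ],
)

```text
t: 7.8
eef_pos: [0.5928, 0.2202, 0.2823]
tool_rot: [-0.002, 0.999, 0.037, 0.004]
contact_force: [0.6, 0.6, -1.5]
gripper_width: 0.576
grasp_force: 31.8
```

To row units: -0.0371 m is -0.742, 0.01 m is 0.2.

Request:
jog_arm(
  steps=[
    [-0.172, -0.742, 0, 0, 0],
    [-0.172, -0.742, 0, 0, 0],
    [-0.172, -0.742, 0, 0, 0],
    [-0.172, -0.742, 0, 0, 0],
    [-0.172, -0.742, 0, 0, 0],
    [-0.172, -0.742, 0, 0, 0],
    [0, 0, 0, 0, 0],
    [0, 0, 0.8, 0, 0],
    [0, 0, 0.8, 0, 0],
    [0, 0, 0.8, 0, 0],
    [0, 0, 0.8, 0, 0],
    [0, 0, 0.8, 0, 0],
    [0, 0, 0.4, 0, 0],
    [0, 0, 0.2, 0, 0],
    [0, 0, 0, 0, 0],
    [0, 0, 0, 0, 0],
  ],
)

```text
t: 9.4
eef_pos: [0.5236, 0.4375, 0.0483]
tool_rot: [-0.001, 0.999, 0.037, 0.001]
contact_force: [1.0, 0.7, -1.2]
gripper_width: 0.58
grasp_force: 32.1
```

To row units: 0.004 m is 0.08, 0.003 m is 0.06.

Request:
jog_arm(
  steps=[
    [0, 0, 0.08, 0, 0],
    [0, 0, 0.06, 0, 0],
    [0, 0, 0.04, 0, 0],
    [0, 0, 0, 0, 0],
  ],
)

```text
t: 9.8
eef_pos: [0.5237, 0.4375, 0.0409]
tool_rot: [-0.0, 0.999, 0.037, 0.001]
contact_force: [-3.5, -2.7, 11.7]
gripper_width: 0.579
grasp_force: 33.3
```

To row units: -0.0317 m is -0.634, 0.0274 m is 0.548.

Request:
jog_arm(
  steps=[
    [0, 0, -0.02, 0, 0.8],
    [0, 0, 0, 0, 1],
    [0, 0, 0, 0, 1],
    [0, 0, -0.4, 0, 1],
    [0, 0, -0.8, 0, 1],
    [0, 0, -0.9, 0, 1],
    [0, 0, -0.9, 0, 1],
    [0, 0, -0.8, 0, 1],
    [-0.634, 0.548, 0, 0, 1],
    [-0.634, 0.548, 0, 0, 1],
    [-0.634, 0.548, 0, 0, 1],
    [-0.634, 0.548, 0, 0, 1],
    [-0.634, 0.548, 0, 0, 1],
    [0, 0, 0, 0, 1],
    [0, 0, 0, 0, 1],
  ],
)

```text
t: 11.3
eef_pos: [0.3751, 0.2883, 0.2297]
tool_rot: [-0.0, 0.999, 0.037, 0.001]
contact_force: [0.6, 0.1, -0.4]
gripper_width: 0.998
grasp_force: 0.0
```

```bash
python3 - <<'E'
from h import *
o=bot.get_obs(); im=bot.read_camera("wrist"); cv2.imwrite("pics/w4.png",im)
C=cam("wrist",o); print(o["eef_pos"],o["tool_rot"],proj(C,[.376,.289,.04]),C[3][:3,3])
E
```

```text
[0.37506457 0.28828164 0.22970261] [-8.02866173e-06  9.99325845e-01  3.67066062e-02  6.93076151e-04] [320.36361728 178.09179751] [0.44635528 0.29351635 0.37287349]
```

View pics/w4.png

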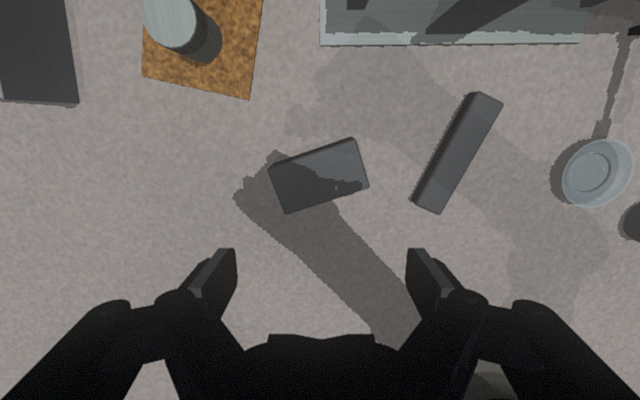

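The canister stands on the mat. The box's dark silhouette has corners near (269,171),(353,139),(368,187),(286,213). The mailer is well to the right, at (455,150).

```bash
python3 - <<'E'
from h import *
np.set_printoptions(precision=4,suppress=True)
o=bot.get_obs();C=cam("wrist",o);T=cam("top");im=cv2.imread("pics/w4.png");b=im.astype(int)
# box is neutral/bluish grey, bench reddish (also in shadow)
d=b[...,2]-b[...,0]; print(d[175,255:390:8],im.max(2)[175,255:390:8])
for th in (1,3,5):
    m=((cv2.GaussianBlur((d+100).astype(np.uint8),(3,3),0)<100+th)&(im.max(2)<105)).astype(np.uint8); k=np.zeros_like(m);k[125:225,250:385]=1
    m=cv2.morphologyEx(m*k,cv2.MORPH_CLOSE,np.ones((5,5)))
    c=max(cv2.findContours(m,0,1)[0],key=cv2.contourArea); r=cv2.minAreaRect(c); P=cv2.boxPoints(r)
    W=np.array([onz(C,*p,.04)[:2] for p in P]); e=np.diff(np.r_[W,W[:1]],axis=0)
    print(th,cv2.contourArea(c),P.round(1).tolist(),W.mean(0),np.linalg.norm(e,axis=1),np.degrees(np.arctan2(e[:,1],e[:,0])))
W=[.328,.040]
# height by size & top-view corners (right/near ones) 
tp=lambda x,y:(160+(x+.5)/2.96-.5,155+(y+.5)/2.96-.5)
for a,q in [((286,213),(138,318)),((368,187),(161,362)),((269,171),(138,318)),((286,213),(161,362)),((368,187),(248,321))]:
    print(a,q,tri(ray(C,*a),ray(T,*tp(*q))))
E
```

```text
[ 6  7 -2 -2 -2 -1 -2 -3 -2 -4 -4 -3 -3 -3  8 11 11] [ 95  98  67  62  66  62  62  63  94  92  93  95  95  91 137 152 146]
1 4464.0 [[266.6000061035156, 165.8000030517578], [353.6000061035156, 136.8000030517578], [370.1000061035156, 186.3000030517578], [283.1000061035156, 215.3000030517578]] [0.3778 0.2931] [0.1061 0.0618 0.1115 0.0637] [ -67.4402 -155.2566  113.5312   19.8362]
3 4679.0 [[266.0, 165.0], [353.8999938964844, 135.6999969482422], [370.79998779296875, 186.39999389648438], [282.8999938964844, 215.6999969482422]] [0.3782 0.2931] [0.1071 0.0632 0.1127 0.0652] [ -67.457  -155.2238  113.5374   19.8188]
5 4876.0 [[261.0, 164.6999969482422], [354.20001220703125, 135.10000610351562], [372.20001220703125, 192.10000610351562], [279.0, 221.60000610351562]] [0.3746 0.2949] [0.1131 0.071  0.1197 0.0733] [ -68.3287 -156.0622  112.738    18.6753]
(286, 213) (138, 318) (array([0.3853, 0.3114, 0.1949]), np.float64(0.003339791289421175))
(368, 187) (161, 362) (array([0.3744, 0.2724, 0.2028]), np.float64(0.06833105580819937))
(269, 171) (138, 318) (array([0.3792, 0.3525, 0.0372]), np.float64(0.0024766384149584363))
(286, 213) (161, 362) (array([0.3277, 0.3291, 0.0329]), np.float64(0.0012079991453858559))
(368, 187) (248, 321) (array([0.3701, 0.2301, 0.0317]), np.float64(0.004309256256995203))
```

To row units: -0.15 rad is -0.75.

Request:
jog_arm(
  steps=[
    [0, 0, 0, -0.75, 1],
    [0, 0, 0, -0.75, 1],
    [0, 0, 0, -0.75, 1],
    [0, 0, 0, -0.75, 1],
    [0, 0, 0, -0.75, 1],
    [0, 0, 0, -0.75, 1],
    [0, 0, 0, -0.75, 1],
    [0, 0, 0, -0.75, 1],
    [0, 0, 0, -0.75, 1],
    [0, 0, 0, -0.75, 1],
    [0, 0, 0, -0.75, 1],
    [0, 0, 0, -0.75, 1],
    [0, 0, 0, -0.5, 1],
    [0, 0, 0, 0, 1],
  ],
)

```text
t: 12.75
eef_pos: [0.3759, 0.2899, 0.2294]
tool_rot: [-0.001, 0.551, 0.835, 0.001]
contact_force: [-0.4, -0.8, -0.1]
gripper_width: 1.003
grasp_force: 0.0
```

```bash
python3 - <<'E'
from h import *
o=bot.get_obs(); w,x,y,z=o["tool_rot"]; M=R.from_quat([x,y,z,w]).as_matrix()
print(np.degrees(np.arctan2(M[1,0],M[0,0])),M.T@(np.array([.377,.291,.017])-o["eef_pos"]),o["q"])
im=bot.read_camera("wrist"); cv2.imwrite("pics/w5.png",im); C=cam("wrist",o)
d=im[...,2].astype(int)-im[...,0]; m=((d<2)&(im.max(2)<105)).astype(np.uint8); m[235:]=0;m[:90]=0; m[:,:240]=0;m[:,400:]=0
m=cv2.morphologyEx(m,cv2.MORPH_CLOSE,np.ones((5,5))); c=max(cv2.findContours(m,0,1)[0],key=cv2.contourArea); P=cv2.boxPoints(cv2.minAreaRect(c))
W=np.array([onz(C,*p,.04)[:2] for p in P]); e=np.diff(np.r_[W,W[:1]],axis=0)
print(P,W,W.mean(0),np.linalg.norm(e,axis=1),np.degrees(np.arctan2(e[:,1],e[:,0])))
E
```

```text
113.13828539652845 [0.00022429 0.00134651 0.21236869] [-0.11871105  0.22400796 -0.75343843  1.98162287  0.17967235  1.00164809
 -0.55311042]
[[293.99997 219.99997]
 [293.99997 128.99997]
 [347.99997 128.99997]
 [347.99997 219.99997]] [[0.36569485 0.22987008]
 [0.32528651 0.33129747]
 [0.38127293 0.35531867]
 [0.42696432 0.25616089]] [0.37480465 0.29316178] [0.10918035 0.06092206 0.10917861 0.066672  ] [ 111.72217068   23.22194515  -65.2599959  -156.77576552]
```

To row units: 0.04 m is 0.8, 0.003 m is 0.06.

Request:
jog_arm(
  steps=[
    [0.06, 0, 0.8, 0, 1],
    [0, 0, 0.8, 0, 1],
    [0, 0, 0.8, 0, 1],
    [0, 0, 0.8, 0, 1],
    [0, 0, 0.6, 0, 1],
    [0, 0, 0.3, 0, 1],
    [0, 0, 0.14, 0, 1],
    [0, 0, 0, 0, 1],
    [0, 0, 0, 0, 0],
    [0, 0, 0, 0, 0],
    [0, 0, 0, 0, 0],
    [0, 0, 0, 0, 0],
  ],
  grip_force=50,
)

```text
t: 14.0
eef_pos: [0.3749, 0.2923, 0.0189]
tool_rot: [0.001, 0.552, 0.834, 0.001]
contact_force: [-1.1, -0.6, 4.4]
gripper_width: 0.712
grasp_force: 54.2
```

Request:
jog_arm(
  steps=[
    [0, 0, -0.1, 0, 0],
    [0, 0, -0.6, 0, 0],
    [0, 0, 0, 0, 0],
    [0, 0, 0, 0, 0],
  ],
)

```text
t: 14.4
eef_pos: [0.3745, 0.2914, 0.0529]
tool_rot: [0.0, 0.552, 0.834, 0.001]
contact_force: [1.2, -0.5, -2.2]
gripper_width: 0.714
grasp_force: 56.7
```

Box held: the width reads 60.5 mm, against 62. Before placing it I'll refine the tray's centreline from the stored w3 picture and its pose.

```bash
python3 - <<'E'
import cv2
a=cv2.imread("pics/w3.png")[120:226,250:510]; cv2.imwrite("pics/w3c.png",cv2.resize(a,None,fx=3,fy=3,interpolation=cv2.INTER_CUBIC))
E
```

Request:
jog_arm(
  steps=[
    [0, 0, -0.8, 0, 0],
    [0, 0, -0.9, 0, 0],
    [0, 0, -0.9, 0, 0],
    [0, 0, -0.9, 0, 0],
    [0, 0, -0.9, 0.55, 0],
    [0, 0, 0, 0.55, 0],
    [0, 0, 0, 0.55, 0],
    [0, 0, 0, 0, 0],
    [0, 0, 0, 0, 0],
  ],
)

```text
t: 15.3
eef_pos: [0.3735, 0.2909, 0.2713]
tool_rot: [-0.0, 0.68, 0.733, -0.001]
contact_force: [-0.1, 0.4, -3.2]
gripper_width: 0.71
grasp_force: 57.6
```

View pics/w3c.png

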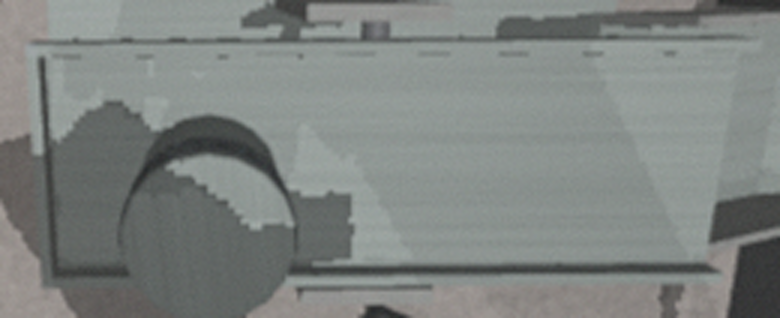

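The crop shows the tray from above. The near lip's top runs along row ~279, the far lip's along row ~47, the back corners are (30,42) and (43,285), and the near lip ends at (718,272).

```bash
python3 - <<'E'
from h import *
np.set_printoptions(precision=4,suppress=True)
o=bot.get_obs()
C=cam("wrist",dict(eef_pos=np.array([0.58613581,0.21835393,0.33280601]),tool_rot=[6.13540465e-04,9.99284127e-01,3.77788841e-02,-1.90062412e-03]))
f=lambda x,y:onz(C,250+(x+.5)/3-.5,120+(y+.5)/3-.5,.183)[:2]
n0,n1,f0,f1=f(80,280),f(640,276),f(80,46),f(640,46); b0,b1,e=f(30,42),f(43,285),f(718,273)
print(n0,n1,f0,f1,"back",b0,b1,"end",e)
dn=n1-n0;df=f1-f0;print(np.degrees(np.arctan2(dn[0],-dn[1])),np.degrees(np.arctan2(df[0],-df[1])))
psi=np.radians(4.3); X=np.array([np.cos(psi),np.sin(psi)]);Y=np.array([-np.sin(psi),np.cos(psi)])
xs=(np.mean([n0@X,n1@X]),np.mean([f0@X,f1@X])); print("width mid-lip",xs[1]-xs[0],"len",b1@Y-e@Y)
ya=(b1@Y-.124+e@Y+.125)/2; print("axle",X*np.mean(xs)+Y*ya)
tgt=X*np.mean(xs)+Y*(ya-.060); print("target",tgt)
w,x,y,z=o["tool_rot"]; M=R.from_quat([x,y,z,w]).as_matrix(); print(np.degrees(np.arctan2(M[1,0],M[0,0])),o["q"],M.T@(np.r_[tgt,.1925]-o["eef_pos"]))
E
```

```text
[0.5531 0.2639] [0.5701 0.0631] [0.6355 0.2666] [0.6498 0.0807] back [0.6355 0.2832] [0.5501 0.2772] end [0.5734 0.0354]
4.837960464332661 4.412073056881506
width mid-lip 0.08161358535196717 len 0.2428343558194585
axle [0.6028 0.1599]
target [0.6073 0.1   ]
94.34515557679772 [-0.1189  0.1695 -0.7418  1.931   0.1287  1.0902 -0.8377] [-0.2079  0.2188  0.0788]
```

Request:
jog_arm(
  steps=[
    [-0.52, 0.544, 0, 0, 0],
    [-0.52, 0.544, 0, 0, 0],
    [-0.52, 0.544, 0, 0, 0],
    [-0.52, 0.544, 0, 0, 0],
    [-0.52, 0.544, 0, 0, 0],
    [-0.52, 0.544, 0, 0, 0],
    [-0.52, 0.544, 0, 0, 0],
    [-0.52, 0.544, 0, 0, 0],
    [0, 0, 0.4, 0, 0],
    [0, 0, 0.4, 0, 0],
    [0, 0, 0, 0, 0],
    [0, 0, 0, 0, 0],
    [0, 0, 0, 0, 0],
  ],
)

```text
t: 16.6
eef_pos: [0.6065, 0.1004, 0.2332]
tool_rot: [0.0, 0.68, 0.733, 0.001]
contact_force: [0.7, 0.1, -3.9]
gripper_width: 0.717
grasp_force: 57.5
```

```bash
python3 - <<'E'
from h import *
o=bot.get_obs(); w,x,y,z=o["tool_rot"]; M=R.from_quat([x,y,z,w]).as_matrix(); print(np.degrees(np.arctan2(M[1,0],M[0,0])),M.T@(np.r_[.6068,.0998,.192]-o["eef_pos"]))
im=bot.read_camera("scene"); cv2.imwrite("pics/s6.png",cv2.resize(im[130:260,290:450],None,fx=4,fy=4,interpolation=cv2.INTER_CUBIC))
E
```

```text
94.254672301876 [-0.00060061  0.00021599  0.04124019]
```

View pics/s6.png

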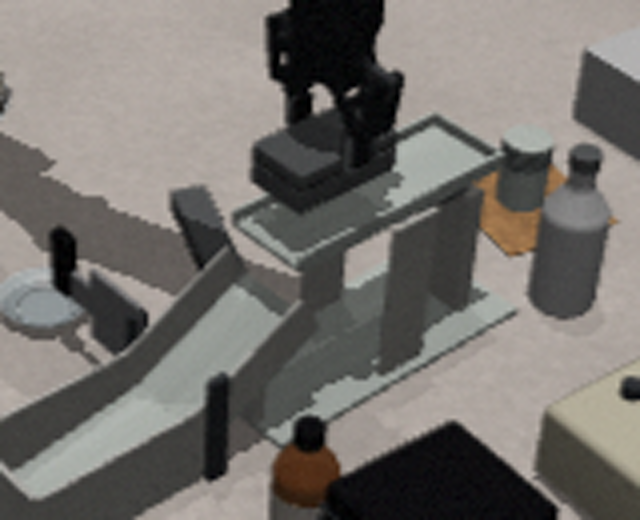

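The box hangs level and centred over the chute end of the tray. The gate is out clear of the chute and the canister is on the mat. Next I lower it, release and lift away.

To row units: 0.02 m is 0.4, 0.013 m is 0.26.

Request:
jog_arm(
  steps=[
    [0, 0, 0.4, 0, 0],
    [0, 0, 0.26, 0, 0],
    [0, 0, 0.1, 0, 0],
    [0, 0, 0.06, 0, 0],
    [0, 0, 0, 0, 0],
    [0, 0, 0, 0, 0],
  ],
)

```text
t: 17.25
eef_pos: [0.6065, 0.1, 0.1919]
tool_rot: [0.0, 0.681, 0.732, 0.0]
contact_force: [-0.2, 0.1, -2.1]
gripper_width: 0.715
grasp_force: 57.5
```

Request:
jog_arm(
  steps=[
    [0, 0, 0, 0, 1],
    [0, 0, 0, 0, 1],
    [0, 0, -0.2, 0, 1],
    [0, 0, -0.6, 0, 1],
    [0, 0, -0.8, 0, 1],
    [0, 0, -0.8, 0, 1],
    [0, 0, 0, 0, 1],
    [0, 0, 0, 0, 1],
    [0, 0, 0, 0, 1],
    [0, 0, 0, 0, 1],
    [0, 0, 0, 0, 1],
    [0, 0, 0, 0, 1],
    [0, 0, 0, 0, 1],
    [0, 0, 0, 0, 1],
  ],
)

```text
t: 18.65
eef_pos: [0.606, 0.0999, 0.3111]
tool_rot: [-0.0, 0.681, 0.732, -0.0]
contact_force: [0.2, 0.1, -0.5]
gripper_width: 1.001
grasp_force: 0.0
```

```bash
python3 - <<'E'
from h import *
im=bot.read_camera("scene"); cv2.imwrite("pics/s7.png",cv2.resize(im[130:290,270:450],None,fx=3.5,fy=3.5,interpolation=cv2.INTER_CUBIC))
E
```

View pics/s7.png

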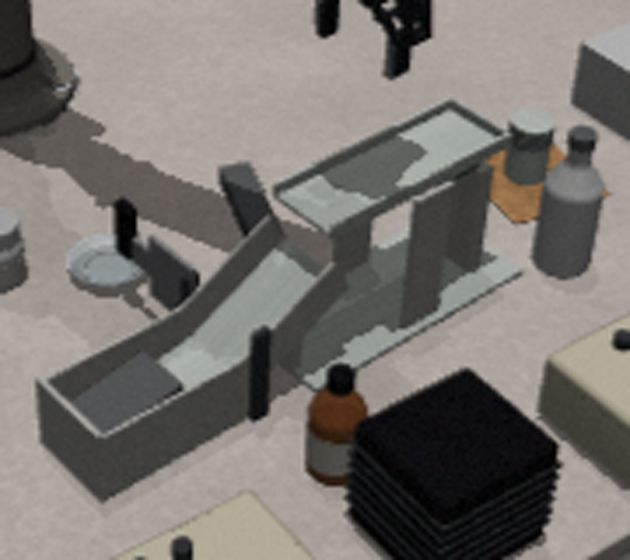

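The box lies against the bay's end wall at (125,390), the tray is level again, the gate is out, and the canister is on the mat at (530,145). I'll let it settle briefly and hand in.

Request:
jog_arm(
  steps=[
    [0, 0, 0, 0, 1],
    [0, 0, 0, 0, 1],
    [0, 0, 0, 0, 1],
    [0, 0, 0, 0, 1],
    [0, 0, 0, 0, 1],
    [0, 0, 0, 0, 1],
    [0, 0, 0, 0, 1],
    [0, 0, 0, 0, 1],
  ],
)

```text
t: 19.5
eef_pos: [0.6061, 0.0999, 0.3113]
tool_rot: [0.0, 0.681, 0.732, 0.0]
contact_force: [0.5, 0.0, -0.3]
gripper_width: 0.998
grasp_force: 0.0
```

```bash
python3 -c "
from station import bot; print(bot.hand_in())"
```

```text
the job is handed in; nothing more can be done
None
```

I handed the job in at 19.5 s: the canister stands on the mat, the gate is out to its stop, the box tipped the tray and slid into the bay against the end wall, and the tray is level again; hand-in returned no verdict.

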